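# Bridge the two risers with the shelf board and stand the lantern on it

### The arm

A 6-joint arm with a two-finger parallel gripper is mounted at the origin on the work surface. World frame = base frame: x ahead of the robot, y to its left, z up, the work surface at z = 0. Lengths are in m, angles in degrees, forces in N, time in s.
With the tool pointing down it reaches from about 0.425 to 0.95 m from the base axis. Payload 14.7 kg.
Tool frame: the origin (TCP) lies midway between the tips of the shut fingers; the grasp point (between the pads) lies 19 mm behind it; z points along the fingers, y is the line along which they close (so a half turn about z gives the same grasp; the last joint's range is limited). The gripper opens to 85 mm and grips with 20 to 120 N. Pads are 22 mm wide; open, the fingers measure 114 mm over their backs; the gripper's body (76 mm by 85 mm) begins 54 mm behind the grasp point. The pads swing forward as they close: fully open they stand 13 mm farther back than shut.
Start: joints at [70.21, 27.513, 91.461, -0, 61.026, -2.67], TCP at [0.191, 0.621, 0.231] pointing down, gripper open.
Joint ranges: [-157.49, 157.49], [-46.99, 117.5], [13.45, 153.17], [-89.5, 269.5], [5.16, 153.95], [-167.48, 167.48]. Speed limits (degrees/s): [108.29, 108.29, 136.94, 172.46, 172.46, 172.46].

### API

Orientations are given as a 3x3 rotation matrix whose columns are the frame's x, y, z axes.
In Python, from cell import ctrl, jaws, kinematics, viewer, ticket gives the robot as it stands. Calls block until the motion is done:
- ctrl.move_to(position, orientation): joint-space move of the TCP to a pose.
- ctrl.servo_line(position, ori=None, v=0.15): straight line of the TCP; ori=None keeps the orientation; v is the mean speed in m/s.
- ctrl.movej(angles): joint-space move.
- jaws.ungrasp() and jaws.grasp(force=None): open the fingers fully, or close them until they stop; force is the grip in N (None keeps the last).
- ctrl.pause(seconds).
- kinematics.solve_ik(position, orientation): joint angles nearest the present ones, or None.
- ctrl.get_obs(): the state.
- viewer.grab_frame(name): name is "scene" or "top" or "wrist"; returns (picture, depth): 480x640x3 uint8, red, green, blue; 480x640 float32, m along the optical axis (not along the pixel's ray), 0 where there is no reading.
- viewer.camera_info(name): a dict with "fx", "fy", "cx", "cy" (pixels), "distortion" ([k1, k2, p1, p2, k3] as OpenCV has them; the pictures are not rectified), "cam_to_world" (4x4, takes a point from camera to world coordinates); the wrist camera has in their place "mount" (4x4, takes a point from camera to tool coordinates, whose origin is the TCP and whose axes are the flange's). Camera axes: x right, y up, looking along -z (the intrinsics and any distortion apply to the point x, -y, -z); pixel columns grow to the right and rows downward; lengths in m; the calibration is good to about 2 mm. A picture is of the moment at which its call begins: read the wrist's pose just before it. camera_info takes no time and is no camera call.
A pose or a line that the arm cannot do raises ctrl.IKError and nothing moves.
- ticket.close_job(): hands the job in; it is judged then, once.
The state is a dict: "t": time; "joints": joint angles; "dq": joint speeds; "tau": joint torques, N m; "tcp_pos": TCP position; "tool_rot": TCP orientation; "ft_force": force on the tool from outside, world axes, zero at the start; "ft_torque": the same for the moment, N m; "width": finger opening in m; "finger_force": force on a finger pad.
Only numpy, scipy, OpenCV 4.12 (cv2) and the standard library are available. Lean on these libraries where they do the work, as an engineer would, in place of code of your own. Each camera call takes 0.05 s, during which the arm holds its last target. There are 200 camera calls.

### The job

Make the little shelf over the remote control: without lifting it off its riser, slide the wooden board lengthways across the gap until it lies straight and level on both risers, reaching equally far onto each. Then lift the lantern up off its hook and set it gently upright in the middle of the board. Leave everything else where it is.

Things in the scene. Friction and masses are not known exactly. Their poses are not given: they have to be found in the camera images.
- board: flat wooden shelf board, 320 mm long (its own y) x 96 mm wide (x) x 18 mm thick, edges rounded 4 mm, about 0.36 kg, too wide to grip across. At the start it lies loose and roughly square on riser_a, centred within 15 mm, overhanging both sides. Origin: centre of its underside; z up. Which way its y points is not fixed
- riser_a: fixed aluminium riser (left or right of the pair) that carries the board at the start: upside-down U, flat square top 110 x 110 mm, 60 mm high. Origin: centre of its underside, 3 mm above the work surface on a thin felt runner, so its top is at z = 63 mm. The two stand in line along their common y axis, centres 236 to 252 mm apart (gap 126 to 142 mm)
- riser_b: the other fixed riser, same shape, size, height and orientation as riser_a, empty at the start. Origin: centre of its underside
- lantern: open glass tealight cup (base radius 27, rim radius 32, height 60 mm) with stiff steel bail: two legs at y = +-34.5 mm up to a crossbar along y (z 115 to 121 mm), on it a wooden grip block 14 (x) x 44 (y) x 34 mm (z 121 to 155). About 0.22 kg. Origin: centre of the cup's underside. Hangs by the crossbar on the hook, axes parallel to the hook stand's, underside at z = 85 mm
- lantern_grip (a point): centre of the lantern's wooden grip block, 138 mm above the cup's underside
- hook_stand: fixed steel hook stand: round foot (radius 50, 8 mm high), post 12 x 18 mm, flat arm 16 mm wide, 4 mm thick (top at z = 200 mm) along the stand's own -x to x = -92 mm, where a 4 mm thick tip turns up 14 mm above the arm. Lantern hangs at x = -60 mm. Nothing stands above the arm. Origin: centre of the foot's underside; -x, the open end, points roughly to the robot
- hook_tip (a point): top of the upturned hook tip, at (-90, 0, 214) mm in the hook stand's frame
- remote: black remote control 150 x 45 x 18 mm lying on the runner in the gap between the risers, long side across the gap; leave alone. Origin: centre of underside
- puck: white round streaming puck, radius 46 mm, 26 mm high; leave alone. Origin: centre of underside
- tin: red plastic tin with hinged lid, 68 x 103 x 52 mm high; leave alone. Origin: centre of underside
- coaster: round cork-bottomed ceramic coaster, radius 50 mm, 10 mm thick; leave alone. Origin: centre of underside
- tealight: small frosted glass cup, radius 31 mm, 50 mm high, standing on the coaster; leave alone. Origin: centre of underside
- clip: steel spring clip, 50 mm wide, 42 mm high, standing on the work surface off to one side; leave alone. Origin: centre of underside
There are look-alikes about, which are no part of the job. There is more than one size of the lantern; the job needs the middle-sized.

How it is judged (in metres and radians):
On the way, in this order (a step that is already met when the one before it is completed fails the run):
1. the board lies straight and level across both risers, centred, while the lantern still hangs (horizontal distance between board and riser_a below 0.143 m and horizontal distance between board and riser_b below 0.143 m and x of board in the frame of riser_a between -0.018 and 0.018 m and angle between the y axis of board and the y axis of riser_a, either way round below 0.09 rad and angle between board's own z axis and vertical below 0.03 rad and height (world z) of board between 0.059 and 0.067 m and contact force between board and riser_a above 0.3 N and contact force between board and riser_b above 0.3 N), for 0.2 s.
2. the lantern is lifted off the hook and clear of it (horizontal distance between lantern_grip and hook_tip above 0.045 m and height (world z) of lantern above 0.075 m and contact force between lantern and hook_stand below 0.05 N and distance of lantern from where it was at the start of the episode above 0.07 m), for 0.1 s.
At the end, for the whole second after the job is handed in: Board level on both risers, its centre within 143 mm of each riser's centre, within 18 mm across and 0.09 rad of their line; lantern upright on it, released and at rest, within 35 mm (along) and 20 mm (across) of the board's centre (all of step 1 and x of lantern in the frame of board between -0.02 and 0.02 m and y of lantern in the frame of board between -0.035 and 0.035 m and z of lantern in the frame of board between 0.014 and 0.022 m and angle between lantern's own z axis and vertical below 0.06 rad and contact force between lantern and board above 0.5 N and linear speed of each of lantern, board below 0.02 m/s); the robot touches nothing.
It fails at once if the board is lifted off the risers or falls from them (height (world z) of board above 0.083 m or height (world z) of board below 0.045 m or angle between board's own z axis and vertical above 0.3 rad).
It fails at once if the lantern is tipped over or falls (angle between lantern's own z axis and vertical above 0.7 rad or height (world z) of lantern below 0.05 m).
It fails at once if the lantern is let fall (more than about 10 mm) (contact force between the fingers and lantern below 0.02 N and linear speed of lantern above 0.45 m/s).
It fails at once if a bystander is moved by more than 30 mm (distance of any of remote, puck, tin, coaster, tealight, clip from where it was at the start of the episode above 0.03 m).
It also fails if it takes over 58 s, if anything falls off the work surface, if the arm or the gripper's body presses on something with over 40 N, if the wrist force passes 120 N, or if a joint passes its speed limit or range.

## Working session

There is one attempt and no reset: what is moved stays moved. The work goes in short steps, each a Python script; the robot and the scene stay as the last script left them, time stands still between calls to the robot, and variables do not carry over. Pictures are saved under pics/ and viewed, at most 10 in all, crops included, and the job is handed in when it is done.

```bash
mkdir -p pics; ls; python3 - <<'E'
from cell import ctrl, viewer
import cv2, numpy as np
for n in ("scene","top"):
    p,d=viewer.grab_frame(n); cv2.imwrite(f"pics/{n}.png",p[:,:,::-1]); np.savez(f"{n}.npz",p=p,d=d)
    c=viewer.camera_info(n); print(n,c); print((d>0).mean())
o=ctrl.get_obs(); print(o)
E
```

```text
pics
scene {'fx': 461.2529932850318, 'fy': 461.2529932850318, 'cx': 317.541677843356, 'cy': 241.23552792679257, 'distortion': array([-0.08599566,  0.        ,  0.        ,  0.        ,  0.        ]), 'cam_to_world': array([[-0.67911541, -0.47882418,  0.5563539 ,  1.1576235 ],
       [ 0.73376829, -0.4631385 ,  0.49707829,  0.58864105],
       [ 0.01965581,  0.74580838,  0.66587049,  0.90552587],
       [ 0.        ,  0.        ,  0.        ,  1.        ]])}
0.9961100260416667
top {'fx': 534.6000471121705, 'fy': 534.6000471121705, 'cx': 323.52706669902255, 'cy': 234.03062426192955, 'distortion': array([-0.07631323,  0.        ,  0.        ,  0.        ,  0.        ]), 'cam_to_world': array([[ 0.01046606,  0.99190318, -0.12656436,  0.37805817],
       [-0.99992114,  0.01126015,  0.00556035,  0.00240966],
       [ 0.00694046,  0.12649618,  0.99194281,  1.52728058],
       [ 0.        ,  0.        ,  0.        ,  1.        ]])}
0.9962825520833334
{'t': 0.1, 'joints': array([ 7.02084026e+01,  2.75487854e+01,  9.14887490e+01,  1.43552339e-03,
        6.10270537e+01, -2.67041032e+00]), 'dq': array([-0.1101162 ,  0.03487271, -0.06859545,  0.07077266, -0.02362506,
       -0.01249089]), 'tau': array([ 8.82473832e-04, -9.52254510e+01, -4.31039929e+01,  3.68859810e-04,
        5.06200377e-03,  2.82728827e-06]), 'tcp_pos': array([0.1912097 , 0.62086007, 0.23071704]), 'tool_rot': array([[-9.55680626e-01,  2.94405126e-01, -4.02319214e-04],
       [ 2.94405392e-01,  9.55680049e-01, -1.05326484e-03],
       [ 7.44018778e-05, -1.12502975e-03, -9.99999364e-01]]), 'ft_force': array([-0.02540678,  0.3037348 ,  0.36682498]), 'ft_torque': array([-0.03957191,  0.00086859,  0.00115546]), 'finger_force': 0.0, 'width': 0.08562800493596986}
```

View pics/scene.png

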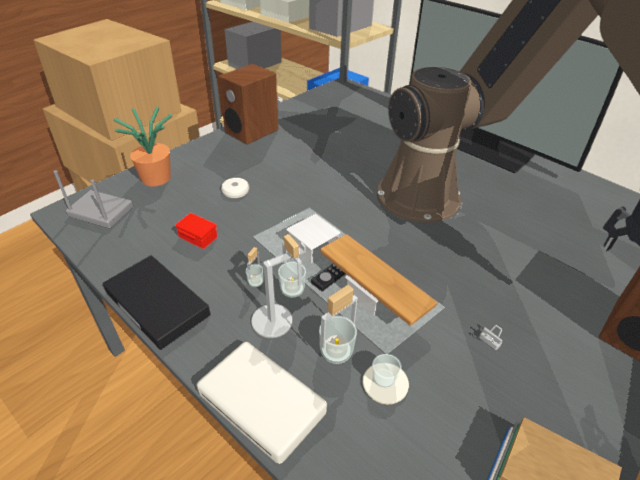

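View pics/top.png

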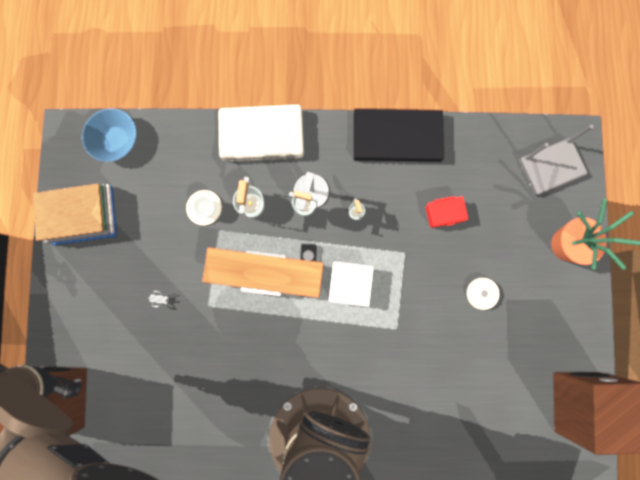

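The scene picture shows three lanterns: large at (338,330), middle at (291,270) and small at (254,268). In the top view they are at (246,197), (303,198) and (357,209). The middle one hangs from the hook stand, whose foot is at scene (272,320), and it fits the description in both size and place. The board is at top (263,272) on the left riser. The empty riser_b is at (351,284) and the remote is at (308,252).

```bash
cat > h.py <<'E'
import numpy as np, cv2
from cell import viewer
def cloud(n,p,d,T=None):
    c=viewer.camera_info(n); K=np.array([[c['fx'],0,c['cx']],[0,c['fy'],c['cy']],[0,0,1.]])
    v,u=np.mgrid[:480,:640]; q=cv2.undistortPoints(np.stack([u,v],-1).reshape(-1,1,2).astype(float),K,np.array(c['distortion'])).reshape(480,640,2)
    T=c['cam_to_world'] if T is None else T@c['mount']
    P=np.stack([q[...,0]*d,-q[...,1]*d,-d],-1); P=P@T[:3,:3].T+T[:3,3]; P[d<=0]=np.nan
    return P,q,T
def onplane(q,T,z):   # rays -> plane
    r=np.stack([q[...,0],-q[...,1],-np.ones(q.shape[:-1])],-1)@T[:3,:3].T
    return T[:3,3]+r*((z-T[2,3])/r[...,2])[...,None]
def rect(m,q,T,z):    # biggest contour of mask -> minAreaRect on plane, mm
    cs,_=cv2.findContours(m.astype(np.uint8),cv2.RETR_EXTERNAL,cv2.CHAIN_APPROX_NONE); k=max(cs,key=cv2.contourArea)[:,0]
    w=onplane(q[k[:,1],k[:,0]],T,z)[:,:2]*1000
    return cv2.minAreaRect(w.astype(np.float32))
E
cat > m.py <<'E'
from h import *
D=np.load('top.npz');p,d=D['p'],D['d']; P,q,T=cloud('top',p,d)
hsv=cv2.cvtColor(p,cv2.COLOR_RGB2HSV); H,S,V=[hsv[...,i].astype(int) for i in range(3)]
v,u=np.mgrid[:480,:640]; z=P[...,2]
roi=(u>190)&(u<410)&(v>232)&(v<330)
b=roi&(S>100)&(H<25)&(V>90)&(abs(z-.081)<.012); print('board',b.sum(),np.median(z[b]),rect(b,q,T,.081))
r=roi&(S<40)&(V>190)&(abs(z-.063)<.012)
rb=r&(u>325); print('rb',rb.sum(),np.median(z[rb]),rect(rb,q,T,.063))
ra=r&(u<300); w=onplane(q[ra],T,.063)*1000; print('ra',ra.sum(),cv2.minAreaRect(w[:,:2].astype(np.float32)),np.median(z[ra]))
g=(v>170)&(v<225)&(u>230)&(u<380)
for lo,hi in((230,270),(285,325),(340,380)):
    m=g&(u>=lo)&(u<hi)&(S>70)&(H<25)&(V>110)
    zz=z[m]; zt=np.nanpercentile(zz,80); m&=(z>zt-.05)
    print(lo,m.sum(),zt,np.nanmean(P[m],0),rect(m,q,T,zt))
n,l,st,c=cv2.connectedComponentsWithStats((z[150:240,180:400]>.15).astype(np.uint8)); print(st,c)
s=np.load('scene.npz')['p'][225:375,215:375]
cv2.imwrite('pics/crop.png',np.hstack([cv2.resize(x[...,::-1],None,fx=f,fy=f,interpolation=cv2.INTER_CUBIC) for x,f in((s[:,:80*2],2.5),)]))
t=cv2.resize(p[165:330,195:415,::-1],None,fx=3.4,fy=3.4,interpolation=cv2.INTER_CUBIC);cv2.imwrite('pics/crop2.png',t)
E
python3 m.py
```

```text
board 3980 0.08058540201318132 ((457.7705078125, 158.4596710205078), (319.88232421875, 95.06285095214844), 82.98832702636719)
rb 1576 0.0625955782812394 ((429.28448486328125, -81.5452651977539), (109.819580078125, 107.25538635253906), 83.67483520507812)
ra 164 ((455.7523193359375, 159.02777099609375), (107.88699340820312, 107.1910400390625), 83.66461944580078) 0.06239384741000931
230 197 0.20412774635816242 [0.65173394 0.20266084 0.1983544 ] ((650.6094970703125, 202.12725830078125), (23.35589599609375, 58.56816101074219), 83.71662902832031)
285 53 0.24054691700155892 [0.63351303 0.04503465 0.23598552] ((632.4424438476562, 46.680206298828125), (40.55626678466797, 10.857860565185547), 82.92630004882812)
340 48 0.11335100185542198 [ 0.63453383 -0.09724888  0.10985907] ((633.959228515625, -96.93262481689453), (30.126415252685547, 11.966361999511719), 18.32949447631836)
[[    0     0   220    90 19106]
 [  109    23    29    38   405]
 [   56    27    13    37   286]
 [  130    42     1     1     1]
 [  134    47     1     1     1]
 [  113    55     1     1     1]] [[109.89296556  44.53527688]
 [124.27160494  42.98518519]
 [ 62.16083916  44.25174825]
 [130.          42.        ]
 [134.          47.        ]
 [113.          55.        ]]
```

View pics/crop.png

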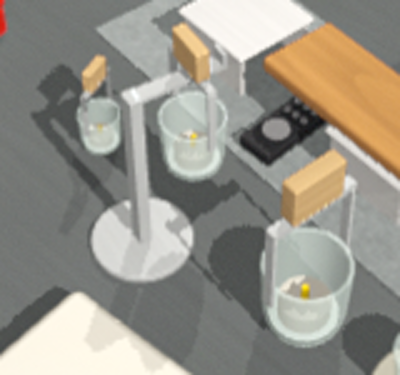

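View pics/crop2.png

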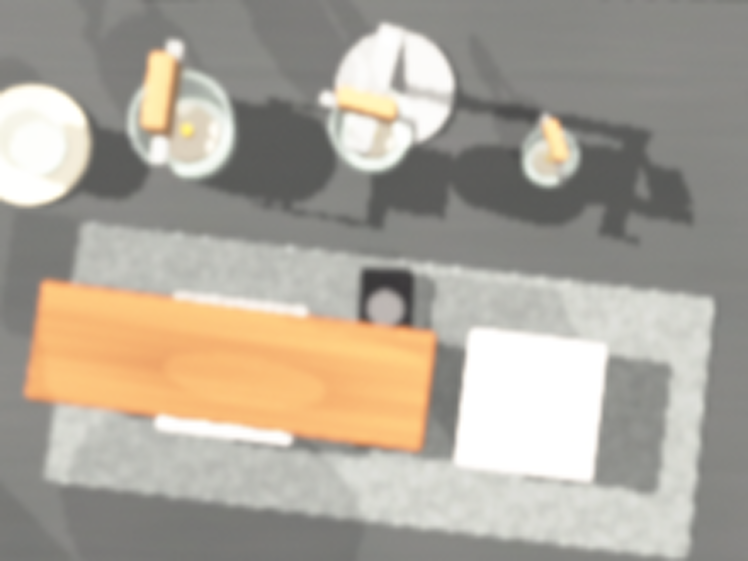

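The crop confirms which lantern to use. The middle one hangs by its crossbar on the hook arm, while the large and small ones stand on the table. Both risers, the board and the grip block are measured, so I'll push the board's +y end with shut fingers.

```bash
cat > push.py <<'E'
from h import *
from cell import ctrl, jaws, kinematics
A=np.array([455.75,159.03])/1e3; B=np.array([429.28,-81.55])/1e3; M=(A+B)/2
yv=(A-B)/np.linalg.norm(A-B); xv=np.array([yv[1],-yv[0]])
def ori(ty): ty=np.append(ty,0); z=np.array([0,0,-1.]); return np.stack([np.cross(ty,z),ty,z],1)
def look(pic=None):
    p,d=viewer.grab_frame('top'); P,q,T=cloud('top',p,d)
    hsv=cv2.cvtColor(p,cv2.COLOR_RGB2HSV).astype(int); z=P[...,2]; v,u=np.mgrid[:480,:640]
    b=(u>190)&(u<420)&(v>232)&(v<330)&(hsv[...,1]>100)&(hsv[...,0]<25)&(hsv[...,2]>90)&(abs(z-.081)<.012)
    r=rect(b,q,T,.081); c=np.array(r[0])/1e3-M; print('board',r,'rel mid x %.1f y %.1f mm'%(c@xv*1e3,c@yv*1e3), 'z',np.median(z[b]), 'line ang',np.degrees(np.arctan2(yv[1],yv[0])))
    if pic: cv2.imwrite(pic,p[:,:,::-1])
E
python3 - <<'E'
from push import *
best=min((R for R in (ori(xv),ori(-xv))), key=lambda R: abs(kinematics.solve_ik(np.append(M+yv*.32,.2),R)[5]))
C=np.array([457.77,158.46])/1e3; a=np.radians(82.99); by=np.array([np.cos(a),np.sin(a)])
E_=C+by*.16
pre=E_+yv*.035
jaws.grasp(30); print('w',ctrl.get_obs()['width'])
ctrl.move_to(np.append(pre,.15),best)
ctrl.servo_line(np.append(pre,.069),v=.1)
f0=ctrl.get_obs()['ft_force']
# push on in steps, watch force
for s in np.arange(.015,-.086,-.01):
    ctrl.servo_line(np.append(E_+yv*(s),.069),v=.04)
    o=ctrl.get_obs(); print(round(s,3),np.round(o['ft_force']-f0,2),round(o['tcp_pos'][2],4))
ctrl.servo_line(np.append(E_+yv*(-.085+.03),.069),v=.1)
look('pics/p1.png'); print(o['t'])
E
```

```text
w 0.00043110890517468356
0.015 [-0.19 -0.73  0.17] 0.0691
0.005 [ 0.07  0.8  -0.21] 0.069
-0.005 [ 0.   -1.12 -0.69] 0.069
-0.015 [-0.18 -1.3  -0.42] 0.069
-0.025 [ 0.14 -1.38  0.03] 0.069
-0.035 [-0.39 -1.11 -1.04] 0.069
-0.045 [-0.3  -0.61 -0.87] 0.069
-0.055 [-0.6   0.01 -1.02] 0.069
-0.065 [ 0.6  -0.29  0.4 ] 0.069
-0.075 [-0.38 -1.12  0.01] 0.069
-0.085 [ 0.   -0.78  0.32] 0.069
board ((447.0543212890625, 62.541534423828125), (316.60601806640625, 92.9831314086914), 83.54731750488281) rel mid x 1.9 y 24.2 mm z 0.08059285288688445 line ang 83.72124259482996
7.975
```

```bash
python3 - <<'E'
from push import *
C=np.array([457.77,158.46])/1e3; a=np.radians(82.99); E_=C+np.array([np.cos(a),np.sin(a)])*.16
for s in (-.084,-.109):
    ctrl.servo_line(np.append(E_+yv*s,.069),v=.04)
ctrl.servo_line(np.append(E_+yv*-.06,.069),v=.1)
ctrl.servo_line(np.append(E_+yv*-.0,.25),v=.25)
jaws.ungrasp()
look('pics/p2.png')
p,d=viewer.grab_frame('top'); P,q,T=cloud('top',p,d); z=P[...,2]
hsv=cv2.cvtColor(p,cv2.COLOR_RGB2HSV).astype(int); v,u=np.mgrid[:480,:640]
g=(v>170)&(v<225)&(u>285)&(u<325)
m=g&(hsv[...,1]>70)&(hsv[...,0]<25)&(z>.2)
print('block',rect(m,q,T,.240))
ps,ds=viewer.grab_frame('scene'); Ps,_,_=cloud('scene',ps,ds); hs=cv2.cvtColor(ps,cv2.COLOR_RGB2HSV).astype(int)
v,u=np.mgrid[:480,:640]; g2=(u>280)&(u<305)&(v>230)&(v<262)&(hs[...,1]>70)&(hs[...,0]<25)&(Ps[...,2]>.19)
w=Ps[g2]; print('scene block',g2.sum(),w.min(0),w.max(0)); t=w[:,2]>.234; print('top face',t.sum(),w[t].mean(0),cv2.minAreaRect((w[t][:,:2]*1e3).astype(np.float32)))
# hook: everything non-wood at 0.19..0.22 near
h=(v>150)&(v<225)&(u>270)&(u<345)&(z>.185)&(z<.225)&(hsv[...,1]<60)
n,l,st,c=cv2.connectedComponentsWithStats(h.astype(np.uint8)); 
for i in range(1,n):
    if st[i,4]>5: k=P[l==i]; print('hook',st[i],k.mean(0),cv2.minAreaRect((k[:,:2]*1e3).astype(np.float32)))
# foot
f=(v>150)&(v<240)&(u>270)&(u<345)&(abs(z-.008)<.006)&(hsv[...,2]>150)&(hsv[...,1]<40); k=P[f][:,:2]*1e3; print('foot',f.sum(),cv2.minEnclosingCircle(k.astype(np.float32)))
print(ctrl.get_obs()['t'])
cv2.imwrite('pics/hook.png',np.hstack([cv2.resize(p[160:235,260:345,::-1],(400,400)),cv2.resize(ps[220:340,230:350,::-1],(400,400))]))
E
```

```text
board ((443.7475891113281, 36.942901611328125), (313.082275390625, 93.0341796875), 83.77078247070312) rel mid x 1.4 y -1.7 mm z 0.08054567722812989 line ang 83.72124259482996
block ((631.798828125, 46.8753662109375), (39.93027877807617, 8.594063758850098), 81.03196716308594)
scene block 227 [0.63027104 0.0282598  0.20963652] [0.65487605 0.07314354 0.24353417]
top face 117 [0.6434493  0.05210122 0.24013093] ((642.3597412109375, 50.328102111816406), (45.90178298950195, 14.240572929382324), 74.33316802978516)
hook [302 173  12  21 134] [0.67885436 0.03696625 0.19965714] ((678.2302856445312, 37.70751190185547), (17.206214904785156, 51.65911865234375), 73.6146469116211)
hook [289 193  29  18 129] [0.6278129  0.04998666 0.20524945] ((625.14990234375, 51.86933517456055), (72.6679916381836, 36.75370407104492), 75.09333038330078)
foot 478 ((682.302001953125, 97.3199234008789), 132.8063201904297)
12.6167
```

View pics/hook.png

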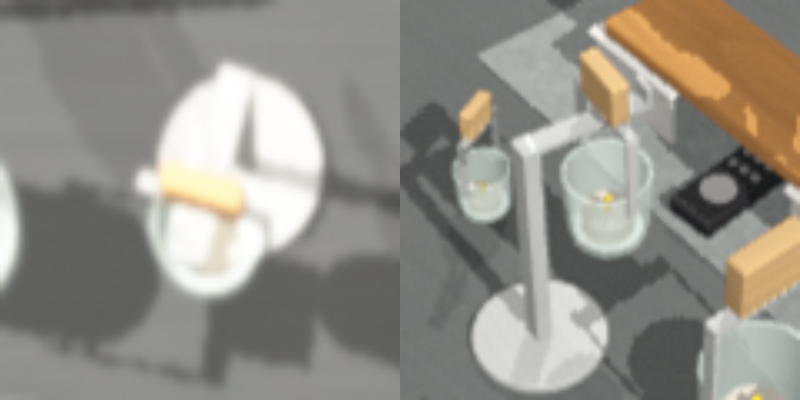

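The board now lies across both risers, 1.4 mm across and 1.7 mm along from centre. In the right half of the crop the middle lantern hangs on the arm with its block at (605,88). The large lantern is at the lower right and the small one at (480,115). Next I'll check the block with the wrist camera from above.

```bash
python3 - <<'E'
from push import *
o=ctrl.get_obs(); p0=o['tcp_pos']
a=np.radians(74); ty=np.array([np.cos(a),np.sin(a)])
ctrl.servo_line([p0[0],p0[1],.36],v=.25)
best=min((R for R in (ori(ty),ori(-ty))), key=lambda R: abs(kinematics.solve_ik([.6425,.0505,.36],R)[5]))
np.save('R.npy',best)
ctrl.move_to([.6425,.0505,.36],best)
ctrl.pause(.2)
o=ctrl.get_obs(); p,d=viewer.grab_frame('wrist')
W=np.eye(4); W[:3,:3]=o['tool_rot']; W[:3,3]=o['tcp_pos']
np.savez('wrist.npz',p=p,d=d,W=W); cv2.imwrite('pics/w1.png',p[:,:,::-1])
P,q,T=cloud('wrist',p,d,W); z=P[...,2]
hsv=cv2.cvtColor(p,cv2.COLOR_RGB2HSV).astype(int)
m=(hsv[...,1]>60)&(hsv[...,0]<25)&(abs(z-.240)<.006)
print('top face',m.sum(),np.nanmedian(z[m]),rect(m,q,T,.240),P[m].mean(0))
print(viewer.camera_info('wrist')['mount'], o['t'],o['joints'])
E
```

```text
top face 1031 0.24054112657960725 ((637.25830078125, 48.17243957519531), (43.34017562866211, 15.553326606750488), 74.0514144897461) [0.63704354 0.04832728 0.24023421]
[[ 3.94045745e-04  9.45668779e-01  3.25131367e-01  8.53644184e-02]
 [ 9.99999591e-01 -6.37261084e-04  6.41563221e-04 -6.68327030e-04]
 [ 8.13899875e-04  3.25130981e-01 -9.45668643e-01 -1.43620509e-01]
 [ 0.00000000e+00  0.00000000e+00  0.00000000e+00  1.00000000e+00]] 15.1417 [ 1.83916110e+00  2.16488309e+01  8.25510837e+01  2.73492757e-03
  7.58001789e+01 -7.21783902e+01]
```

View pics/w1.png

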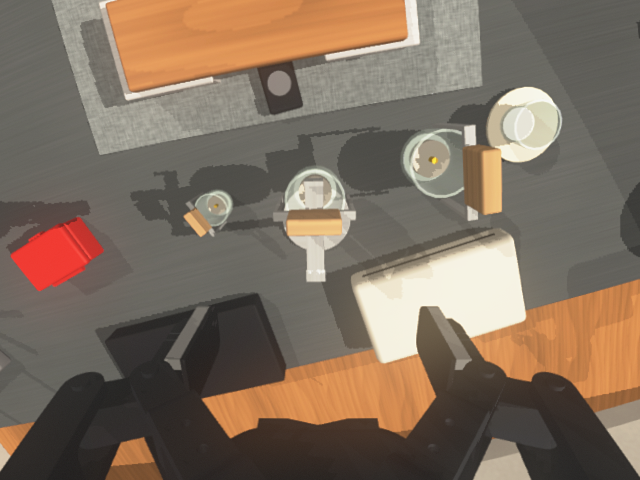

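The wrist view shows the block's top face at about (314,222), centred on the bail. The large lantern is at right (455,165) and the small one at left (210,215). I'll re-measure closer in, then grip across the 44 mm length, clear of the hook tip.

```bash
python3 - <<'E'
from push import *
ctrl.servo_line([.638,.0485,.285],v=.15); ctrl.pause(.2)
o=ctrl.get_obs(); p,d=viewer.grab_frame('wrist')
W=np.eye(4); W[:3,:3]=o['tool_rot']; W[:3,3]=o['tcp_pos']
P,q,T=cloud('wrist',p,d,W); z=P[...,2]; hsv=cv2.cvtColor(p,cv2.COLOR_RGB2HSV).astype(int)
for tol in (.006,.003):
    m=(hsv[...,1]>60)&(hsv[...,0]<25)&(abs(z-.2405)<tol)
    print(m.sum(),rect(m,q,T,.240),P[m].mean(0))
v,u=np.where(m); cv2.imwrite('pics/w2.png',p[:,:,::-1]); print(u.min(),u.max(),v.min(),v.max(),o['t'],o['tcp_pos'])
E
```

```text
1809 ((636.879638671875, 48.4669075012207), (43.78004455566406, 16.005342483520508), 74.06769561767578) [0.63687106 0.04836686 0.24024941]
1675 ((637.3974609375, 48.23051452636719), (43.796871185302734, 15.074422836303711), 75.23316192626953) [0.63729046 0.04824429 0.24058845]
281 355 255 279 16.0417 [0.638598   0.04854981 0.28614225]
```

View pics/w2.png

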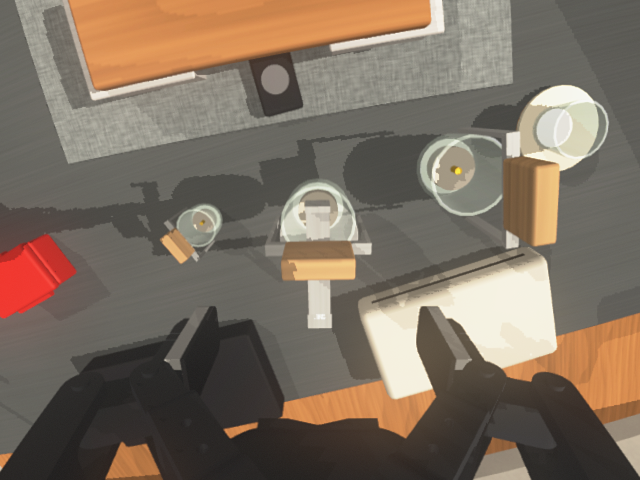

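```bash
python3 - <<'E'
from push import *
for t in ([.522,.081,.252],[.444,.0375,.252],[.444,.0375,.205]): print(kinematics.solve_ik(t,np.load('R.npy')))
ctrl.servo_line([.6376,.0483,.212],v=.08)
f=ctrl.get_obs()['ft_force']
jaws.grasp(40); o=ctrl.get_obs(); print('w',o['width'],o['finger_force'],o['tcp_pos'],o['ft_force']-f)
ctrl.servo_line([.6376,.0483,.222],v=.04); o=ctrl.get_obs(); print(o['width'],o['ft_force']-f)
ctrl.servo_line([.6376,.0483,.254],v=.06); o=ctrl.get_obs(); print(o['width'],o['ft_force']-f)
ctrl.servo_line([.522,.0815,.254],v=.1); ctrl.pause(.3); o=ctrl.get_obs(); print(o['width'],o['ft_force']-f,o['t'])
p,d=viewer.grab_frame('wrist'); q2,_=viewer.grab_frame('scene')
cv2.imwrite('pics/c1.png',np.hstack([cv2.resize(p,(400,300)),cv2.resize(q2[180:390,220:500],(400,300))])[:,:,::-1])
look()
E
```

```text
[ 5.53211635e+00  1.64935986e+01  1.05970535e+02 -2.54444375e-14
  5.75358667e+01 -6.84678837e+01]
[ 9.28525952e-01  9.58402413e+00  1.15527385e+02 -2.54444375e-14
  5.48885914e+01 -7.30714740e+01]
[ 9.28525952e-01  1.31751220e+01  1.18874136e+02 -2.54444375e-14
  4.79507420e+01 -7.30714740e+01]
w 0.04320857056244854 40.20464479923248 [0.63773115 0.04829044 0.21249148] [-1.00409337 -0.1119146   5.18243563]
0.043426625599049036 [ 0.96467989 -0.1642288  -2.32838206]
0.04282815160128019 [ 1.2413986   0.47224903 -2.64349963]
0.04348500281202236 [ 1.33597116  0.57732135 -2.69083291] 20.3583
board ((451.0304870605469, 111.81041717529297), (167.88592529296875, 93.5498046875), 85.46759033203125) rel mid x 0.5 y 73.6 mm z 0.08063016200610651 line ang 83.72124259482996
```

View pics/c1.png

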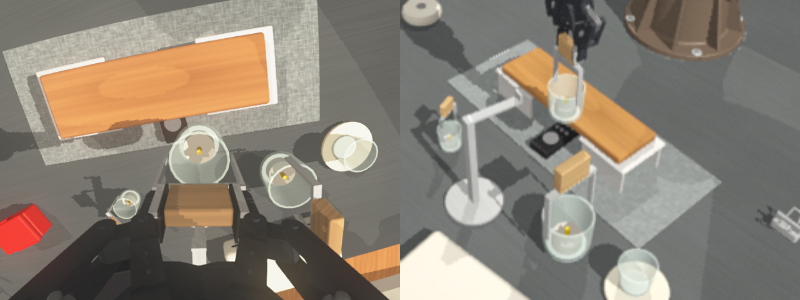

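The lantern is held upright and clear of the hook, at (565,100) in the right half. The board lies across both risers. I'll re-measure the board from the wrist, then set the lantern down.

```bash
python3 - <<'E'
from push import *
o=ctrl.get_obs(); p,d=viewer.grab_frame('wrist'); W=np.eye(4); W[:3,:3]=o['tool_rot']; W[:3,3]=o['tcp_pos']
P,q,T=cloud('wrist',p,d,W); z=P[...,2]; hsv=cv2.cvtColor(p,cv2.COLOR_RGB2HSV).astype(int)
b=(hsv[...,1]>100)&(hsv[...,0]<25)&(abs(z-.081)<.01); r=rect(b,q,T,.081); c=np.array(r[0])/1e3
print('board wrist',r,'rel',(c-M)@xv,(c-M)@yv)
if abs((c-M)@yv)>.012 or not 300<max(r[1])<335: raise SystemExit('check')
g=np.array([.4442,.0375]); g=(g+c)/2; print('goal',g)
ctrl.servo_line([*g,.254],v=.12); ctrl.servo_line([*g,.215],v=.08); ctrl.pause(.2)
f=ctrl.get_obs()['ft_force']
for h in np.arange(.213,.2,-.001):
    ctrl.servo_line([*g,h],v=.02); ctrl.pause(.05); o=ctrl.get_obs(); df=(o['ft_force']-f)[2]; print(round(h,4),round(df,2),end='; ')
    if df>2: break
p2,_=viewer.grab_frame('scene'); cv2.imwrite('pics/c2.png',cv2.resize(p2[150:330,250:490,::-1],(800,600))); print(o['t'])
E
```

```text
board wrist ((442.173828125, 38.00811767578125), (317.4609069824219, 95.31619262695312), 83.70610046386719) rel -0.0002590824918122351 -0.0007648047118259765
goal [0.44318691 0.03775406]
0.213 -0.49; 0.212 -0.9; 0.211 -0.37; 0.21 -1.19; 0.209 -0.48; 0.208 10.74; 24.1
```

View pics/c2.png

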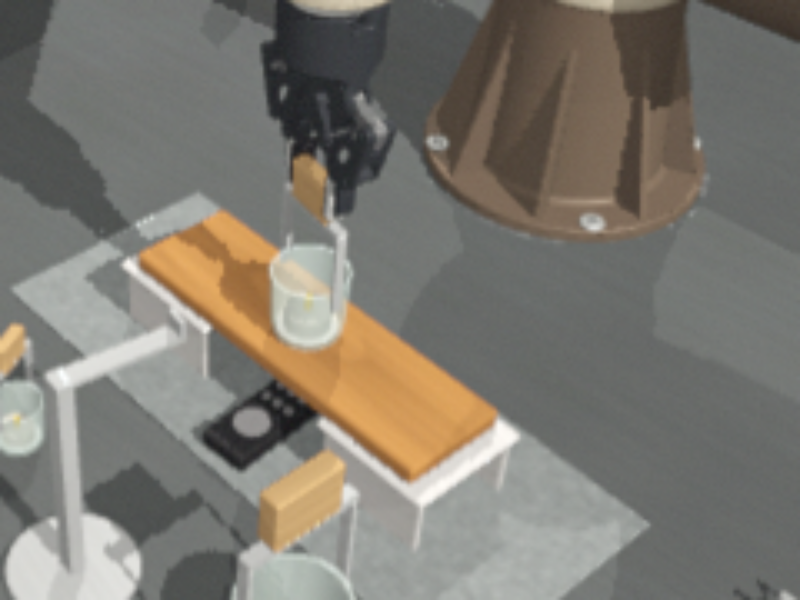

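The cup stands on the board at (310,310), mid-board and upright. Contact was felt at a TCP height of 0.208. I'll ease the force, release and back off.

```bash
python3 - <<'E'
from push import *
g=[.44318691,.03775406]
ctrl.servo_line([*g,.2085],v=.02); jaws.ungrasp(); ctrl.pause(.3)
ctrl.servo_line([*g,.26],v=.06); ctrl.servo_line([*g,.34],v=.2); ctrl.movej(ctrl.get_obs()['joints']+np.array([60,0,0,0,0,0])); ctrl.pause(.5)
look(); p,d=viewer.grab_frame('top'); P,q,T=cloud('top',p,d); z=P[...,2]
hsv=cv2.cvtColor(p,cv2.COLOR_RGB2HSV).astype(int)
m=(hsv[...,1]>60)&(hsv[...,0]<25)&(abs(z-.236)<.004)&(abs(P[...,0]-.443)<.06)&(abs(P[...,1]-.038)<.06)
c=P[m].mean(0); print('grip',m.sum(),c,'rel',(c[:2]-M)@xv,(c[:2]-M)@yv)
s,_=viewer.grab_frame('scene'); cv2.imwrite('pics/f.png',np.hstack([cv2.resize(p[160:320,190:430],(400,300)),cv2.resize(s[150:360,220:500],(400,300))])[:,:,::-1]); print(ctrl.get_obs()['t'])
E
```

```text
board ((443.7530517578125, 36.91002655029297), (313.5981750488281, 93.21562194824219), 83.75542449951172) rel mid x 1.4 y -1.7 mm z 0.08053078794844626 line ang 83.72124259482996
grip 28 [0.44161638 0.0377067  0.23534618] rel -0.0007802248771880483 -0.0011253801336859137
29.0333
```

View pics/f.png

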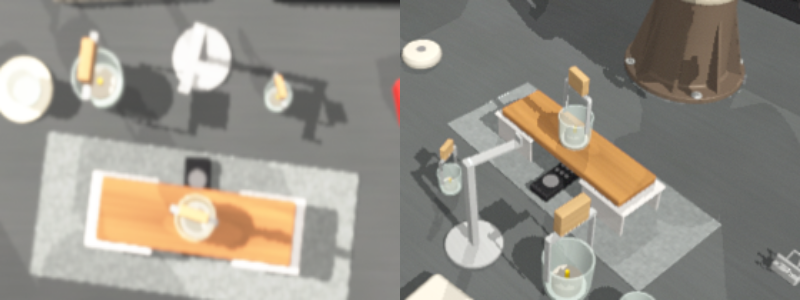

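The lantern stands upright and free in the middle of the board, at (195,215) in the left half. Everything else in view is where it was, and the arm is clear.

```bash
python3 -c "
from cell import ticket; print(ticket.close_job())"
```

```text
the job is handed in; nothing more can be done
None
```

The job is handed in, with no verdict returned: the board lies level on both risers, about 2 mm off centre, and the middle-sized lantern stands upright in the middle of it, about 1 mm off the risers' midpoint, after 29 s of the 58 s allowed.

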